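# Open the drying-box vent by one hole of its stay

## Robot

A 6-joint arm with a two-finger parallel gripper is mounted at the origin on the work surface. World frame = base frame: x ahead of the robot, y to its left, z up, the work surface at z = 0. Lengths are in m, angles in degrees, forces in N, time in s.
With the tool pointing down it reaches from about 0.25 to 0.725 m from the base axis. Payload 9.7 kg.
Tool frame: the origin (TCP) lies at the very end of the fingers, on their centre line; the grasp point (between the pads) lies 19 mm behind it; x points along the fingers, z is the direction in which the jaws open and shut, and the axes are right-handed (so a half turn about x gives the same grasp; the last joint's range is limited). The gripper opens to 85 mm and grips with 20 to 120 N. Pads are 22 mm wide; open, the fingers measure 114 mm over their backs; the gripper's body (76 mm by 85 mm) begins 54 mm behind the grasp point. The pads swing forward as they close: fully open they stand 13 mm farther back than shut.
Start: joints at [-76.261, 4.979, 10.078, 95.1, 0, 90], TCP at [0.131, -0.534, 0.231] pointing down, gripper open.
Joint ranges: [-179.16, 179.16], [-48.56, 103.87], [-65.8, 70.77], [-126.05, 130.52], [-82.76, 87.17], [-180, 180]. Speed limits (degrees/s): [127.2, 127.2, 147.25, 180, 180, 180].

## Interface

Orientations are given as a 3x3 rotation matrix whose columns are the frame's x, y, z axes.
In Python, from plant import r gives the robot as it stands.
- The arm moves only by the tool carry_out, never from a script. Its argument "plan" is a list of rows, each an object with "rot": the turn, a rotation vector about the tool's x, y, z in rad, a list of three; "delta_pos": the shift along the tool's x, y, z in m, a list of three; "gripper": the finger opening in m, from 0 to 0.0854. A call has 1 to 20 rows; each row shifts and turns the commanded pose from where the row before left it, along the tool's axes as they then stand; what a row does not reach is not made up. A row lasts 1/12 s, in which the tool goes at most 41.7 mm and 7.16 degrees, less where a joint would pass 70% of its speed; a pose out of reach is approached as far as the arm can. A call with a gripper value outside its range is refused whole. The fingers move at their own pace and stop on an object; "squeeze" is the grip in N (left out, the last holds). Time passes only in rows, so rows that do not move let the fingers close. It gives the time, the measured TCP pose, the force and the opening at its end, in the units of the state.
- r.observe(): the state, without advancing time (a new reading comes with each control period).
- r.capture(name): name is "side" or "top" or "wrist"; returns the picture (480x640x3 uint8, blue, green, red); there is no depth.
- r.camera_info(name): a dict with "mtx" (3x3 intrinsics, pixels), "view" (4x4, takes a point from world to camera coordinates); the wrist camera has in their place "hand_eye" (4x4, takes a point from camera to tool coordinates, whose origin is the TCP and whose axes are the tool frame's). Camera axes: x right, y up, looking along -z (the intrinsics and any distortion apply to the point x, -y, -z); pixel columns grow to the right and rows downward; lengths in m; the calibration is good to about 2 mm. A picture is of the moment at which its call begins: read the wrist's pose just before it. camera_info takes no time and is no camera call.
- r.finish_job(): hands the job in, once; it reports no verdict.
The state is a dict: "t": time; "joints": joint angles; "qvel": joint speeds; "tau": joint torques, N m; "ee_pos": TCP position; "tcp_rot": TCP orientation; "ft_force": force on the tool from outside, world axes, zero at the start; "wrist_torque": the same for the moment, N m; "grip_width": finger opening in m.
Only numpy, scipy, OpenCV 4.12 (cv2) and the standard library are available. Lean on these libraries where they do the work, as an engineer would, in place of code of your own. Each camera call takes 0.05 s, during which the arm holds its last target. There are 200 camera calls.

## Task

The pots in the drying box with the orange stay need more air. Lift the orange stay by its handle off the pin that stands in its middle hole, push it away from the handle side so the vent shutter slides open, and lower the hole next to the handle over that same pin until the stay lies flat again. Leave the blue stay as it is.

Things in the scene. Friction and masses are not known exactly. Their poses are not given: they have to be found in the camera images.
- orange_stay: level orange strap 236 x 44 x 6 mm, 0.2 kg. Origin: centre of its middle hole, underside; x along it away from its handle, z up. 29 mm pin holes at x -45, 0, 45; at x 95 a 19 mm hole round the capped stud of the box's sliding shutter. Handle: upright wooden block, orange band, 36 (x) by 18 (y) by 44 tall, centre x -92, z 6 to 50: pinch along y. Starts with the middle hole on the pin
- orange_end_hole (a point): centre, on the underside, of the orange stay's 29 mm hole next to the handle, the one to put over the pin: 45 mm from the middle hole, 47 mm from the handle's centre; axes as the stay's. The shutter's stud follows the strap with 4 mm play (drag 1 to 2 N, stays where left, ample travel); its cap is 64 mm above the strap's seat, so lift by 30 to 50 mm
- orange_pin (a point): tip of the fixed upright steel pin on the orange stay's box: 10 mm thick, 24 mm tall above the flat steel seat (94 mm above the table) on which the strap lies, narrowing to 4 mm over its top 7 mm. x: the way the shutter slides open; z up. The plywood box (340 x 200 x 90 mm) may stand left or right, turned up to 12 degrees
- blue_stay: bystander, leave alone: an equal stay, but blue, on the other box. Origin: centre of its middle hole, underside; x along it away from its handle, z up

How it is judged (in metres and radians):
On the way:
1. the orange stay is lifted clear of its pin (z of orange_stay in the frame of orange_pin above 0.002 m), for 0.1 s.
At the end, for the whole second after the job is handed in: the pin stands in the orange stay's hole next to the handle (hole centre within 14 mm of the pin's axis, its underside at least 16 mm below the pin's tip), the stay lies flat (within 0.1 rad) and still; the blue stay is within 20 mm of where it was (horizontal distance between orange_end_hole and orange_pin below 0.014 m and z of orange_end_hole in the frame of orange_pin below -0.016 m and angle between orange_stay's own z axis and vertical below 0.1 rad and linear speed of orange_stay below 0.02 m/s and distance of blue_stay from where it was at the start of the episode below 0.02 m); the robot touches nothing.
It fails at once if the blue stay is moved by more than 20 mm (distance of blue_stay from where it was at the start of the episode above 0.02 m).
It also fails if it takes over 32 s, if anything falls off the work surface, if the arm or the gripper's body presses on something with over 40 N, if the wrist force passes 120 N, or if a joint passes its speed limit or range.

## Working session

There is one attempt and no reset: what is moved stays moved. The work goes in short steps, Python scripts to look and compute and a tool call to move; the robot and the scene stay as the last step left them, time stands still between calls to the robot, and variables do not carry over. Pictures are saved under pics/ and viewed, about 8 in all and at most 12, crops included, and the job is handed in when it is done.

Besides the shell and the picture viewer there is one more tool, called after ">>>" as name([rows], argument=value, ...), one row to a line, values as JSON. carry_out: Moves the arm, as the interface text tells. Its arguments: {"type":"object","properties":{"plan":{"type":"array"},"squeeze":{"type":"number"}},"required":["plan"]}

```bash
mkdir -p pics; ls; python3 - <<'E'
from plant import r
import cv2,numpy as np
np.set_printoptions(precision=4,suppress=True)
s=r.observe();print(s['t'],s['ee_pos'],s['tcp_rot'],s['grip_width'])
a=r.capture("top");b=r.capture("side")
cv2.imwrite("pics/top.png",a);cv2.imwrite("pics/side.png",b)
for n in("top","side","wrist"):print(n,r.camera_info(n))
E
```

```text
pics
0.0 [ 0.1306 -0.534   0.2306] [[-0.0003  0.9714  0.2375]
 [ 0.0013  0.2375 -0.9714]
 [-1.     -0.     -0.0013]] 0.08575116121857758
top {'mtx': array([[549.0381,   0.    , 320.8782],
       [  0.    , 549.0381, 233.429 ],
       [  0.    ,   0.    ,   1.    ]]), 'view': array([[ 0.0168, -0.9994, -0.0297,  0.0056],
       [ 0.9868,  0.0117,  0.1618, -0.555 ],
       [-0.1614, -0.032 ,  0.9864, -0.8547],
       [ 0.    ,  0.    ,  0.    ,  1.    ]])}
side {'mtx': array([[518.4215,   0.    , 317.7488],
       [  0.    , 518.4215, 237.3298],
       [  0.    ,   0.    ,   1.    ]]), 'view': array([[-0.9852, -0.1706, -0.0143,  0.5625],
       [ 0.1231, -0.7639,  0.6334, -0.164 ],
       [-0.119 ,  0.6223,  0.7737, -0.9705],
       [ 0.    ,  0.    ,  0.    ,  1.    ]])}
wrist {'mtx': array([[381.8933,   0.    , 311.4599],
       [  0.    , 381.8933, 236.9718],
       [  0.    ,   0.    ,   1.    ]]), 'hand_eye': array([[ 0.0014,  0.2947, -0.9556, -0.1415],
       [ 0.0004,  0.9556,  0.2947,  0.0755],
       [ 1.    , -0.0008,  0.0012,  0.001 ],
       [ 0.    ,  0.    ,  0.    ,  1.    ]])}
```

View pics/top.png

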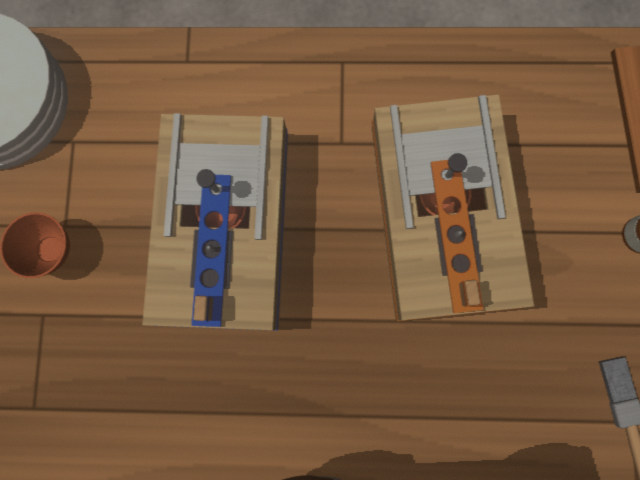

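View pics/side.png

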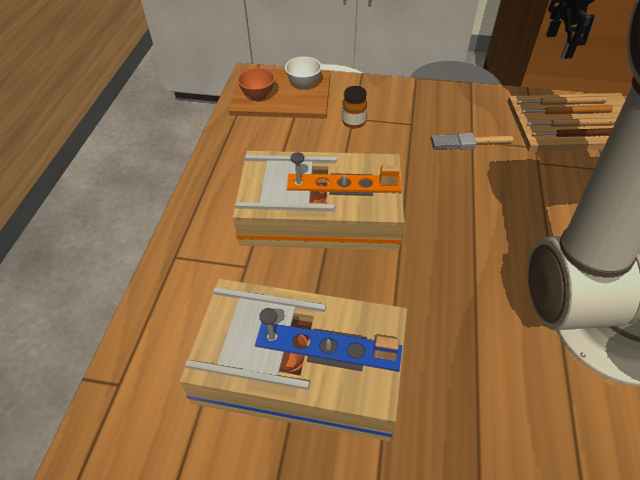

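The top view shows the orange stay on the right box. Its strap runs from (447,162) to (467,310), with the holes near (451,205), (456,234) and (461,263) and the handle at (472,293). The pin is in the middle hole, and the blue stay is on the left box. In the side view the handle is on the robot's side, so opening means pushing away from the robot.

```bash
cat > h.py <<'E'
import cv2,numpy as np
from plant import r
np.set_printoptions(precision=4,suppress=True)
def cam(n,s=None):
    c=r.camera_info(n);K=c["mtx"]
    if n=="wrist":
        T=np.eye(4);T[:3,:3]=s["tcp_rot"];T[:3,3]=s["ee_pos"]
        return K,np.linalg.inv(T@c["hand_eye"])
    return K,c["view"]
def ray(K,V,uv,z):
    uv=np.atleast_2d(np.float64(uv));d=np.c_[(uv[:,0]-K[0,2])/K[0,0],-(uv[:,1]-K[1,2])/K[1,1],-np.ones(len(uv))]
    R=V[:3,:3];o=-R.T@V[:3,3];d=d@R
    return o+d*((z-o[2])/d[:,2])[:,None]
def proj(K,V,p):
    c=np.atleast_2d(p)@V[:3,:3].T+V[:3,3]
    return np.c_[K[0,2]+K[0,0]*c[:,0]/-c[:,2],K[1,2]-K[1,1]*c[:,1]/-c[:,2]]
def mask(im):
    h=cv2.cvtColor(im,cv2.COLOR_BGR2HSV)
    return cv2.inRange(h,(6,205,110),(16,255,255))
E
python3 - <<'E'
from h import *
for n in("top","side"):
    im=cv2.imread(f"pics/{n}.png");K,V=cam(n);h=cv2.cvtColor(im,cv2.COLOR_BGR2HSV)
    pts=[(444,180),(463,250),(456,300)] if n=="top" else [(295,188),(355,184)]
    print([h[v,u] for u,v in pts])
    m=mask(im);cs,hi=cv2.findContours(m,cv2.RETR_CCOMP,cv2.CHAIN_APPROX_NONE)
    for i,c in enumerate(cs):
        a=cv2.contourArea(c)
        if a>60:
            q=ray(K,V,c.reshape(-1,2),.1)[:,:2]
            print(n,a,"par",hi[0][i][3],cv2.minAreaRect(np.float32(c)),"world",cv2.minAreaRect(np.float32(q*1000)))
E
```

```text
[array([ 12, 163, 150], dtype=uint8), array([ 13, 181, 156], dtype=uint8), array([ 13, 180, 157], dtype=uint8)]
[array([ 14, 255, 196], dtype=uint8), array([ 15, 255, 214], dtype=uint8)]
side 463.0 par -1 ((318.47412109375, 238.82733154296875), (165.10690307617188, 3.9980483055114746), 1.7899105548858643) world ((575.4752807617188, -35.398773193359375), (314.1280822753906, 9.741065979003906), 6.839288234710693)
side 1602.0 par -1 ((344.108642578125, 180.8944091796875), (114.03121948242188, 20.840730667114258), 0.8184553980827332) world ((548.5994873046875, -197.9478759765625), (234.74365234375, 61.5561637878418), 7.880950450897217)
side 108.5 par 1 ((365.5, 183.0), (15.0, 10.0), 0.0) world ((503.2494201660156, -198.4602813720703), (29.39065933227539, 29.347759246826172), 42.93885040283203)
side 99.5 par 1 ((322.5, 182.5), (15.0, 9.0), 0.0) world ((592.943359375, -187.21994018554688), (27.127206802368164, 29.089248657226562), 44.95615768432617)
side 186.5 par 1 ((388.5, 180.5), (11.0, 19.0), 90.0) world ((456.7735595703125, -214.18568420410156), (39.72314453125, 33.00288772583008), 5.549206256866455)
side 107.5 par -1 ((355.0, 105.5), (9.0, 22.0), 90.0) world ((557.4092407226562, -455.87359619140625), (53.25185775756836, 35.226646423339844), 8.6952486038208)
```

```bash
python3 - <<'E'
from h import *
im=cv2.imread("pics/top.png");K,V=cam("top");h=cv2.cvtColor(im,cv2.COLOR_BGR2HSV)
print([h[v,u] for u,v in [(442,172),(450,220),(470,250),(455,285),(500,260),(400,290)]])
d=np.array([np.cos(np.radians(7.2)),np.sin(np.radians(7.2)),0]);mid=np.array([.548,-.193,.1])
P=np.array([mid+x*d for x in(-.045,0,.045,.095)]+[mid-.092*d+[0,0,.044],mid+[0,0,.018]])
print(proj(K,V,P))
crop=im[130:330,370:540];cv2.imwrite("pics/c.png",cv2.resize(crop,None,fx=3,fy=3,interpolation=cv2.INTER_CUBIC)[:600])
E
```

```text
[array([ 19,  22, 130], dtype=uint8), array([ 13, 180, 157], dtype=uint8), array([ 13, 185, 156], dtype=uint8), array([ 13, 181, 156], dtype=uint8), array([ 18, 105, 139], dtype=uint8), array([ 18, 102, 157], dtype=uint8)]
[[459.3886 262.8214]
 [454.967  233.6654]
 [450.6225 205.0186]
 [445.8835 173.7701]
 [471.1415 292.1808]
 [457.5104 231.7217]]
```

View pics/c.png

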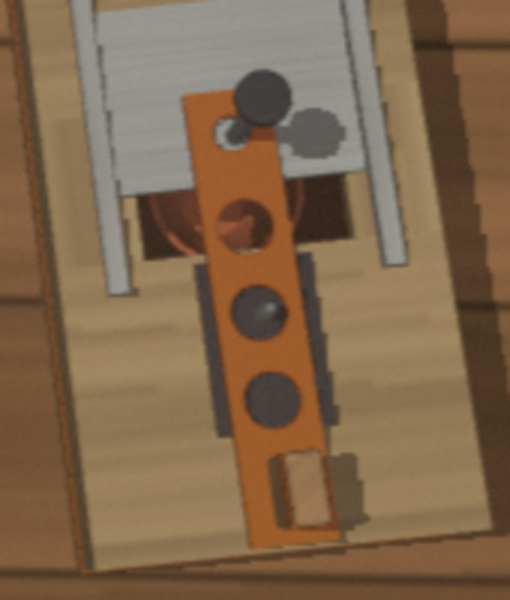

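Side and top views agree to about 2 mm: the middle hole is near (0.548, -0.194), yaw is about 7.5°, and the handle is near (0.457, -0.2065). I'll move above the handle.

>>> carry_out([
  {"rot":[0,0,0],"delta_pos":[0,0.0123,-0.0075],"gripper":0.085},
  {"rot":[0,0,0],"delta_pos":[0,0.0246,-0.0151],"gripper":0.085},
  {"rot":[0,0,0],"delta_pos":[0,0.0246,-0.0151],"gripper":0.085},
  {"rot":[0,0,0],"delta_pos":[0,0.0246,-0.0151],"gripper":0.085},
  {"rot":[0,0,0],"delta_pos":[0,0.0246,-0.0151],"gripper":0.085},
  {"rot":[0,0,0],"delta_pos":[0,0.0246,-0.0151],"gripper":0.085},
  {"rot":[0,0,0],"delta_pos":[0,0.0246,-0.0151],"gripper":0.085},
  {"rot":[0,0,0],"delta_pos":[0,0.0246,-0.0151],"gripper":0.085},
  {"rot":[0,0,0],"delta_pos":[0,0.0246,-0.0151],"gripper":0.085},
  {"rot":[0,0,0],"delta_pos":[0,0.0246,-0.0151],"gripper":0.085},
  {"rot":[0,0,0],"delta_pos":[0,0.0246,-0.0151],"gripper":0.085},
  {"rot":[0,0,0],"delta_pos":[0,0.0246,-0.0151],"gripper":0.085},
  {"rot":[0,0,0],"delta_pos":[0,0.0246,-0.0151],"gripper":0.085},
  {"rot":[0,0,0],"delta_pos":[0,0.0246,-0.0151],"gripper":0.085},
  {"rot":[0,0,0],"delta_pos":[0,0.0246,-0.0151],"gripper":0.085},
  {"rot":[0,0,0],"delta_pos":[0,0.0246,-0.0151],"gripper":0.085},
  {"rot":[0,0,0],"delta_pos":[0,0.0123,-0.0076],"gripper":0.085},
  {"rot":[0.054,0,0],"delta_pos":[0,0,0],"gripper":0.085},
  {"rot":[0.054,0,0],"delta_pos":[0,0,0],"gripper":0.085},
  {"rot":[0,0,0],"delta_pos":[0,0,0],"gripper":0.085},
], squeeze=90)

```text
t: 1.77
ee_pos: [0.4556, -0.205, 0.231]
tcp_rot: [[-0.001, 0.991, 0.13], [0.0, 0.13, -0.991], [-1.0, -0.001, -0.0]]
ft_force: [-0.4, -0.6, 0.1]
grip_width: 0.085
```

```bash
python3 - <<'E'
from h import *
s=r.observe();im=r.capture("wrist");cv2.imwrite("pics/w1.png",im);np.savez("w1.npz",ee_pos=s["ee_pos"],tcp_rot=s["tcp_rot"])
print(s['t'],s['ee_pos'],s['tcp_rot'])
K,V=cam("wrist",s)
h=cv2.cvtColor(im,cv2.COLOR_BGR2HSV)
for sm in(150,200):
    m=cv2.inRange(h,(5,sm,90),(17,255,255))
    cs,hi=cv2.findContours(m,cv2.RETR_CCOMP,cv2.CHAIN_APPROX_NONE)
    for i,c in enumerate(cs):
        if cv2.contourArea(c)>250:
            (u,v),wh,a=cv2.minAreaRect(np.float32(c));q=ray(K,V,c.reshape(-1,2),.1)[:,:2]
            print(sm,cv2.contourArea(c),"par",hi[0][i][3],(u,v),wh,"world",cv2.minAreaRect(np.float32(q*1000)))
E
```

```text
1.7667 [ 0.4556 -0.205   0.231 ] [[-0.0006  0.9915  0.1302]
 [ 0.0004  0.1302 -0.9915]
 [-1.     -0.0005 -0.0005]]
150 459.0 par -1 (529.08349609375, 466.83709716796875) (19.298255920410156, 43.04646301269531) world ((254.96815490722656, -434.6429443359375), (22.944190979003906, 39.380733489990234), 11.041831970214844)
150 550.5 par -1 (629.0, 246.5) (57.0, 20.0) world ((468.7945251464844, -444.9122009277344), (46.61360549926758, 14.843635559082031), 21.69841957092285)
150 1809.5 par -1 (314.76806640625, 89.89691162109375) (47.82280349731445, 50.56424331665039) world ((549.0238647460938, -195.4603729248047), (31.581220626831055, 31.839319229125977), 74.5399398803711)
150 1548.0 par 186 (314.5, 90.0) (43.0, 46.0) world ((549.0035400390625, -195.3020782470703), (28.723773956298828, 28.788068771362305), 7.4920525550842285)
150 353.5 par -1 (271.913818359375, 16.949230194091797) (34.946109771728516, 18.027755737304688) world ((588.5468139648438, -162.82508850097656), (19.565540313720703, 11.31587028503418), 9.734122276306152)
150 174181.5 par -1 (319.5, 222.0) (444.0, 639.0) world ((428.
[... 579 characters left out ...]
0260009766), 7.373883247375488)
200 1362.5 par 141 (314.0, 157.0) (42.0, 42.0) world ((505.4034729003906, -200.82040405273438), (28.964740753173828, 29.528474807739258), 7.5201311111450195)
200 1809.5 par -1 (314.76806640625, 89.89691162109375) (47.82280349731445, 50.56424331665039) world ((549.0238647460938, -195.4603729248047), (31.581220626831055, 31.839319229125977), 74.5399398803711)
200 1583.5 par 344 (314.5, 90.0) (43.0, 46.0) world ((549.0036010742188, -195.3036651611328), (28.724042892456055, 28.808979034423828), 7.4920525550842285)
200 297.0 par -1 (320.5, 21.0) (42.0, 61.0) world ((590.2074584960938, -193.46827697753906), (23.790252685546875, 38.37862777709961), 7.477215766906738)
```

View pics/w1.png

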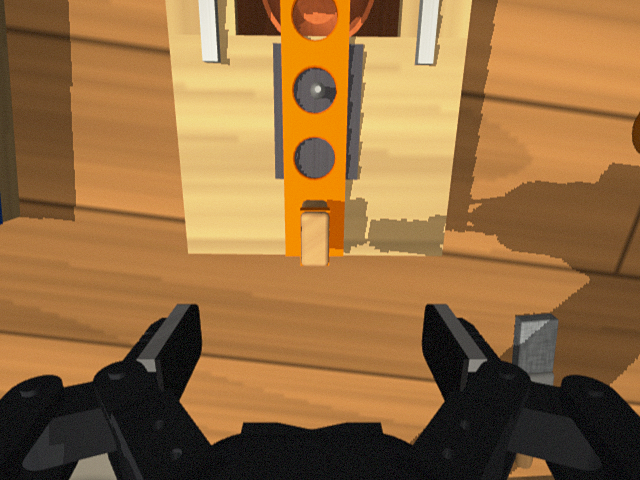

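The wrist view shows the middle hole at (314,90) with the pin tip at (317,90), the end hole at (314,157) and the handle top at (314,238). The strap's yaw matches the tool's. I'll descend and grip.

>>> carry_out([
  {"rot":[0,0,0],"delta_pos":[0.01,0.003,0.002],"gripper":0.085},
  {"rot":[0,0,0],"delta_pos":[0.025,0,0],"gripper":0.085},
  {"rot":[0,0,0],"delta_pos":[0.025,0,0],"gripper":0.085},
  {"rot":[0,0,0],"delta_pos":[0.025,0,0],"gripper":0.085},
  {"rot":[0,0,0],"delta_pos":[0.02,0,0],"gripper":0.085},
  {"rot":[0,0,0],"delta_pos":[0.01,0,0],"gripper":0.05},
  {"rot":[0,0,0],"delta_pos":[0.006,0,0],"gripper":0.03},
  {"rot":[0,0,0],"delta_pos":[0,0,0],"gripper":0.022},
  {"rot":[0,0,0],"delta_pos":[0,0,0],"gripper":0.0},
  {"rot":[0,0,0],"delta_pos":[0,0,0],"gripper":0.0},
  {"rot":[0,0,0],"delta_pos":[0,0,0],"gripper":0.0},
  {"rot":[0,0,0],"delta_pos":[0,0,0],"gripper":0.0},
  {"rot":[0,0,0],"delta_pos":[0,0,0],"gripper":0.0},
  {"rot":[0,0,0],"delta_pos":[0,0,0],"gripper":0.0},
])

```text
t: 2.98
ee_pos: [0.4595, -0.2079, 0.1117]
tcp_rot: [[0.002, 0.991, 0.131], [-0.001, 0.131, -0.991], [-1.0, 0.002, 0.001]]
ft_force: [-0.7, -0.0, 7.0]
grip_width: 0.017
```

```bash
python3 - <<'E'
from h import *
s=dict(np.load("w1.npz"));K,V=cam("wrist",s)
print("pin tip",ray(K,V,[(317.5,90)],.118),"holes",ray(K,V,[(314.5,90),(314.5,157.5)],.1))
E
```

```text
pin tip [[ 0.5483 -0.1972  0.118 ]] holes [[ 0.5492 -0.1953  0.1   ]
 [ 0.5053 -0.2012  0.1   ]]
```

Gripped at 17 mm. Lifting 40 mm.

>>> carry_out([
  {"rot":[0,0,0],"delta_pos":[-0.003,0,0],"gripper":0.0},
  {"rot":[0,0,0],"delta_pos":[-0.006,0,0],"gripper":0.0},
  {"rot":[0,0,0],"delta_pos":[-0.008,0,0],"gripper":0.0},
  {"rot":[0,0,0],"delta_pos":[-0.008,0,0],"gripper":0.0},
  {"rot":[0,0,0],"delta_pos":[-0.008,0,0],"gripper":0.0},
  {"rot":[0,0,0],"delta_pos":[-0.005,0,0],"gripper":0.0},
  {"rot":[0,0,0],"delta_pos":[-0.002,0,0],"gripper":0.0},
  {"rot":[0,0,0],"delta_pos":[0,0,0],"gripper":0.0},
  {"rot":[0,0,0],"delta_pos":[0,0,0],"gripper":0.0},
])

```text
t: 3.73
ee_pos: [0.4588, -0.2077, 0.1502]
tcp_rot: [[-0.0, 0.991, 0.131], [0.0, 0.131, -0.991], [-1.0, -0.0, -0.0]]
ft_force: [-0.3, -0.4, -1.8]
grip_width: 0.0169
```

```bash
python3 - <<'E'
from h import *
s=r.observe();a=r.capture("side");w=r.capture("wrist");np.savez("w2.npz",ee_pos=s["ee_pos"],tcp_rot=s["tcp_rot"])
print(s['t'],s['ee_pos'],s['ft_force'])
cv2.imwrite("pics/w2.png",w)
A=cv2.resize(a[100:260,200:440],(600,400),interpolation=cv2.INTER_CUBIC)
B=cv2.resize(w,(400,300))
o=np.zeros((600,800,3),np.uint8);o[:400,:600]=A;o[300:,400:]=B;cv2.imwrite("pics/m2.png",o)
K,V=cam("wrist",s);h=cv2.cvtColor(w,cv2.COLOR_BGR2HSV);m=cv2.inRange(h,(5,200,90),(17,255,255))
cs,hi=cv2.findContours(m,cv2.RETR_CCOMP,cv2.CHAIN_APPROX_NONE)
for i,c in enumerate(cs):
    if 300<cv2.contourArea(c)<60000: print(cv2.contourArea(c),hi[0][i][3],cv2.minAreaRect(np.float32(c)))
E
```

```text
3.7333 [ 0.4588 -0.2077  0.1502] [-0.257  -0.3762 -1.83  ]
1559.5 -1 ((320.4411315917969, 289.0994567871094), (62.15092086791992, 97.61022186279297), 78.34070587158203)
4559.5 -1 ((315.77301025390625, 194.67918395996094), (85.81989288330078, 77.69943237304688), 6.709836959838867)
3733.0 347 ((310.5000305175781, 191.5), (69.29645538330078, 69.29645538330078), 45.0)
612.0 -1 ((355.750244140625, 148.15989685058594), (20.940750122070312, 197.12428283691406), 1.9978798627853394)
5759.5 -1 ((310.6000061035156, 75.19999694824219), (84.11658477783203, 89.17622375488281), 18.43494987487793)
4852.0 665 ((309.75, 76.74999237060547), (78.48883819580078, 79.19595336914062), 45.0)
```

View pics/m2.png

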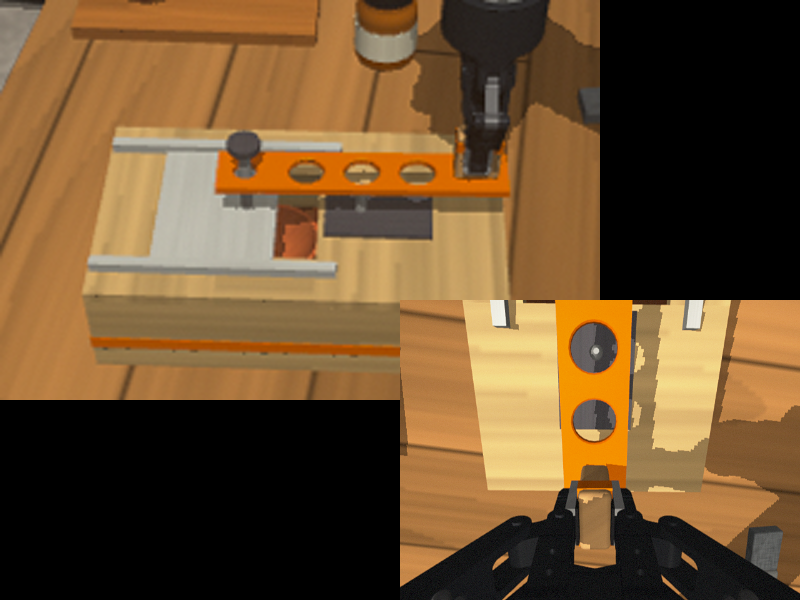

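The stay is lifted, level and clear of the pin. In the wrist view (inset scale) the pin tip is at about (314,82) full-resolution, the middle hole at (310,77) and the end hole at (310,192). Next, the size of the push.

```bash
python3 - <<'E'
from h import *
s=dict(np.load("w2.npz"));K,V=cam("wrist",s);im=cv2.imread("pics/w2.png")
g=cv2.cvtColor(im,cv2.COLOR_BGR2GRAY)[60:105,290:335];_,mx,_,loc=cv2.minMaxLoc(cv2.GaussianBlur(g,(5,5),0));tip=(loc[0]+290,loc[1]+60);print(tip,mx)
p=ray(K,V,[tip],.118)[0];z=.1+.1502-.1117
H=ray(K,V,[(310.5,191.5),(309.75,76.75)],z);print("pin",p,"end,mid",H,np.linalg.norm(H[0]-H[1]))
d=p-H[0];d[2]=0;print("world",d,"tool",s["tcp_rot"].T@d)
E
```

```text
(315, 80) 211.0
pin [ 0.5496 -0.1978  0.118 ] end,mid [[ 0.506  -0.2018  0.1385]
 [ 0.5486 -0.1959  0.1385]] 0.043043235839753044
world [0.0436 0.0039 0.    ] tool [-0.      0.0438  0.0018]
```

>>> carry_out([
  {"rot":[0,0,0],"delta_pos":[0,0.003,0],"gripper":0.0},
  {"rot":[0,0,0],"delta_pos":[0,0.005,0.0005],"gripper":0.0},
  {"rot":[0,0,0],"delta_pos":[0,0.007,0.0005],"gripper":0.0},
  {"rot":[0,0,0],"delta_pos":[0,0.007,0.0005],"gripper":0.0},
  {"rot":[0,0,0],"delta_pos":[0,0.007,0],"gripper":0.0},
  {"rot":[0,0,0],"delta_pos":[0,0.007,0],"gripper":0.0},
  {"rot":[0,0,0],"delta_pos":[0,0.005,0],"gripper":0.0},
  {"rot":[0,0,0],"delta_pos":[0,0.003,0],"gripper":0.0},
  {"rot":[0,0,0],"delta_pos":[0,0,0],"gripper":0.0},
  {"rot":[0,0,0],"delta_pos":[0,0,0],"gripper":0.0},
])

```text
t: 4.67
ee_pos: [0.5029, -0.2032, 0.1502]
tcp_rot: [[0.0, 0.991, 0.132], [0.0, 0.132, -0.991], [-1.0, 0.0, -0.0]]
ft_force: [0.1, -0.3, -2.4]
grip_width: 0.0172
```

```bash
python3 - <<'E'
from h import *
s=r.observe();a=r.capture("side");w=r.capture("wrist");np.savez("w3.npz",ee_pos=s["ee_pos"],tcp_rot=s["tcp_rot"])
print(s['t'],s['ee_pos'],s['ft_force'],s['grip_width'])
cv2.imwrite("pics/w3.png",w)
A=cv2.resize(a[100:260,200:440],(600,400),interpolation=cv2.INTER_CUBIC)
B=cv2.resize(w,(400,300))
o=np.zeros((600,800,3),np.uint8);o[:400,:600]=A;o[300:,400:]=B;cv2.imwrite("pics/m3.png",o)
K,V=cam("wrist",s);h=cv2.cvtColor(w,cv2.COLOR_BGR2HSV);m=cv2.inRange(h,(5,200,90),(17,255,255))
cs,hi=cv2.findContours(m,cv2.RETR_CCOMP,cv2.CHAIN_APPROX_NONE)
for i,c in enumerate(cs):
    if 1500<cv2.contourArea(c)<60000: print(cv2.contourArea(c),hi[0][i][3],cv2.minAreaRect(np.float32(c)))
E
```

```text
4.6667 [ 0.5029 -0.2032  0.1502] [ 0.0825 -0.3285 -2.4469] 0.01718414076277002
1623.0 -1 ((321.9783630371094, 287.9569091796875), (65.02583312988281, 98.34235382080078), 74.64986419677734)
5781.5 -1 ((311.73529052734375, 75.28770446777344), (86.60557556152344, 89.23735046386719), 21.370620727539062)
4753.5 633 ((310.5, 77.0), (75.0, 82.0), 0.0)
6884.5 -1 ((321.5730285644531, 125.30096435546875), (92.20063018798828, 254.48097229003906), 2.373595714569092)
3722.5 774 ((311.0, 192.0), (70.0, 68.0), 0.0)
```

View pics/m3.png

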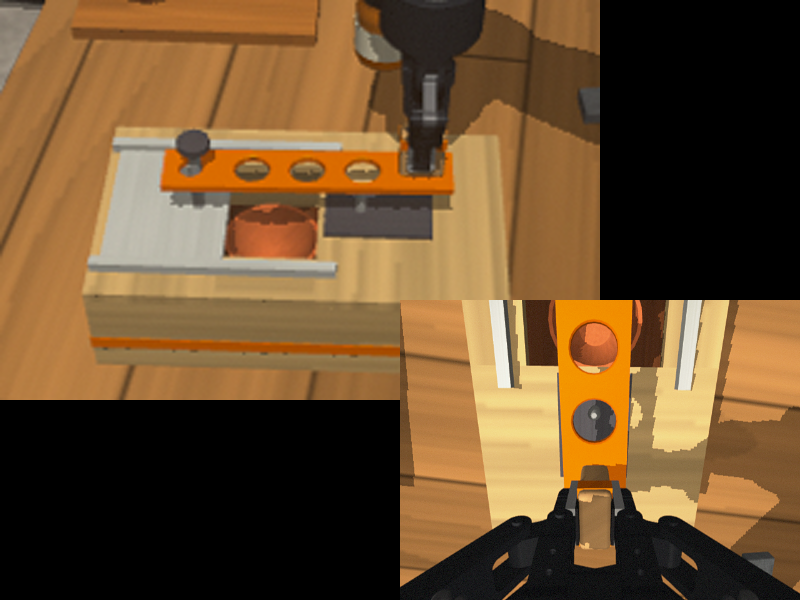

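```bash
python3 - <<'E'
from h import *
s=dict(np.load("w3.npz"));K,V=cam("wrist",s);im=cv2.imread("pics/w3.png")
g=cv2.cvtColor(im,cv2.COLOR_BGR2GRAY)[165:205,290:330];_,mx,_,loc=cv2.minMaxLoc(cv2.GaussianBlur(g,(5,5),0));tip=(loc[0]+290,loc[1]+165);print(tip,mx)
p=ray(K,V,[tip],.118)[0]
for z in(.133,.1385):
    H=ray(K,V,[(311,192)],z)[0];d=p-H;d[2]=0;print("pin",p,"end",H,"tool",s["tcp_rot"].T@d)
E
```

```text
(311, 184) 205.0
pin [ 0.5498 -0.1975  0.118 ] end [ 0.5489 -0.1976  0.133 ] tool [ 0.      0.0009 -0.    ]
pin [ 0.5498 -0.1975  0.118 ] end [ 0.5499 -0.1975  0.1385] tool [ 0.     -0.0001 -0.0001]
```

The end hole is aligned over the pin to about 1 mm. Lowering.

>>> carry_out([
  {"rot":[0,0,0],"delta_pos":[0.003,0,0],"gripper":0.0},
  {"rot":[0,0,0],"delta_pos":[0.006,0,0],"gripper":0.0},
  {"rot":[0,0,0],"delta_pos":[0.007,0,0],"gripper":0.0},
  {"rot":[0,0,0],"delta_pos":[0.007,0,0],"gripper":0.0},
  {"rot":[0,0,0],"delta_pos":[0.006,0,0],"gripper":0.0},
  {"rot":[0,0,0],"delta_pos":[0.004,0,0],"gripper":0.0},
  {"rot":[0,0,0],"delta_pos":[0.003,0,0],"gripper":0.0},
  {"rot":[0,0,0],"delta_pos":[0.002,0,0],"gripper":0.0},
  {"rot":[0,0,0],"delta_pos":[0,0,0],"gripper":0.0},
  {"rot":[0,0,0],"delta_pos":[0,0,0],"gripper":0.0},
])

```text
t: 5.6
ee_pos: [0.5027, -0.2034, 0.1125]
tcp_rot: [[0.0, 0.991, 0.131], [-0.0, 0.131, -0.991], [-1.0, 0.0, 0.0]]
ft_force: [0.3, -1.0, -1.3]
grip_width: 0.0167
```

Almost seated. I'll go 1 mm lower, release, and retreat upward.

>>> carry_out([
  {"rot":[0,0,0],"delta_pos":[0.001,0,0],"gripper":0.0},
  {"rot":[0,0,0],"delta_pos":[0,0,0],"gripper":0.0},
  {"rot":[0,0,0],"delta_pos":[0,0,0],"gripper":0.03},
  {"rot":[0,0,0],"delta_pos":[0,0,0],"gripper":0.06},
  {"rot":[0,0,0],"delta_pos":[0,0,0],"gripper":0.07},
  {"rot":[0,0,0],"delta_pos":[0,0,0],"gripper":0.07},
  {"rot":[0,0,0],"delta_pos":[0,0,0],"gripper":0.07},
  {"rot":[0,0,0],"delta_pos":[0,0,0],"gripper":0.07},
  {"rot":[0,0,0],"delta_pos":[-0.01,0,0],"gripper":0.07},
  {"rot":[0,0,0],"delta_pos":[-0.02,0,0],"gripper":0.07},
  {"rot":[0,0,0],"delta_pos":[-0.025,0,0],"gripper":0.07},
  {"rot":[0,0,0],"delta_pos":[-0.025,0,0],"gripper":0.07},
  {"rot":[0,0,0],"delta_pos":[-0.025,0,0],"gripper":0.07},
  {"rot":[0,0,0],"delta_pos":[-0.015,0,0],"gripper":0.07},
  {"rot":[0,0,0],"delta_pos":[0,0,0],"gripper":0.07},
  {"rot":[0,0,0],"delta_pos":[0,0,0],"gripper":0.07},
])

```text
t: 6.93
ee_pos: [0.503, -0.2036, 0.2324]
tcp_rot: [[0.002, 0.991, 0.131], [-0.001, 0.131, -0.991], [-1.0, 0.002, 0.001]]
ft_force: [-0.9, -0.6, -0.2]
grip_width: 0.07
```

```bash
python3 - <<'E'
from h import *
s=r.observe();a=r.capture("side");w=r.capture("wrist")
print(s['t'],s['ee_pos'],s['ft_force'],s['grip_width'])
A=cv2.resize(a[100:260,200:440],(600,400),interpolation=cv2.INTER_CUBIC)
o=np.zeros((600,800,3),np.uint8);o[:400,:600]=A;o[300:,400:]=cv2.resize(w,(400,300));cv2.imwrite("pics/m4.png",o)
K,V=cam("wrist",s);m=cv2.inRange(cv2.cvtColor(w,cv2.COLOR_BGR2HSV),(5,200,90),(17,255,255))
cs,hi=cv2.findContours(m,cv2.RETR_CCOMP,cv2.CHAIN_APPROX_NONE)
for i,c in enumerate(cs):
    if 900<cv2.contourArea(c)<60000:
        b=cv2.minAreaRect(np.float32(c));print(cv2.contourArea(c),hi[0][i][3],b,ray(K,V,[b[0]],.1))
b0=cv2.imread("pics/side.png")
f=lambda i:cv2.inRange(cv2.cvtColor(i,cv2.COLOR_BGR2HSV),(110,150,60),(130,255,255))[270:410]
for i in(b0,a):
    M=cv2.moments(f(i),True);print("blue centroid",M['m10']/M['m00'],M['m01']/M['m00'],M['m00'])
E
```

```text
6.9333 [ 0.503  -0.2036  0.2324] [-0.8677 -0.588  -0.2315] 0.06998941216367784
3772.5 -1 ((312.9909362792969, 179.99058532714844), (58.156700134277344, 159.0653533935547), 1.060911774635315) [[ 0.537  -0.2009  0.1   ]]
1345.5 201 ((311.5, 162.0), (41.0, 42.0), 0.0) [[ 0.5495 -0.1981  0.1   ]]
1794.5 -1 ((311.555908203125, 94.60224151611328), (49.79706573486328, 49.401397705078125), 47.290611267089844) [[ 0.5939 -0.1923  0.1   ]]
1523.5 374 ((311.0, 95.0), (42.0, 46.0), 0.0) [[ 0.5936 -0.1919  0.1   ]]
blue centroid 324.0189199842333 77.98226251478124 2537.0
blue centroid 324.13293885601576 78.0276134122288 2535.0
```

View pics/m4.png

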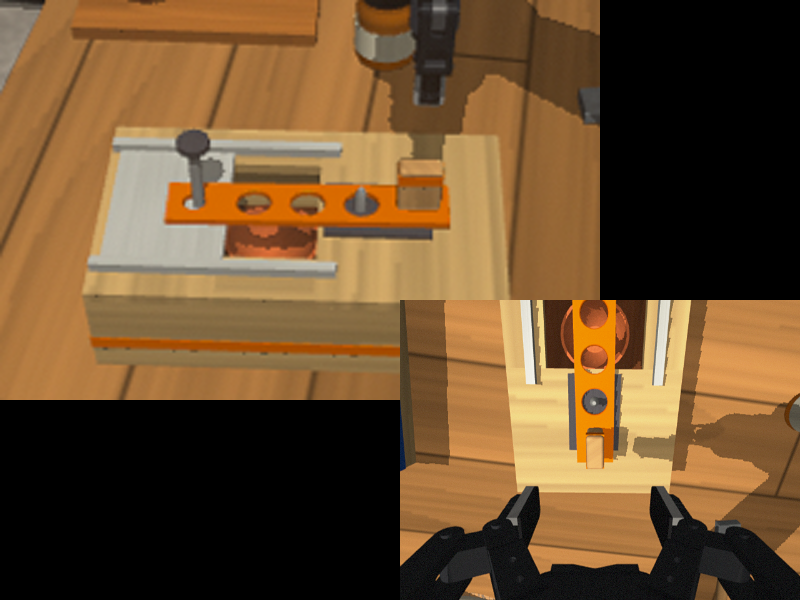

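The pin now stands in the hole next to the handle, at (361,203) in the side crop and (594,401) in the wrist inset. The strap lies flat on its seat, the vent is open and the gripper is clear. Handing in.

```bash
python3 -c "
from plant import r
print(r.finish_job())"
```

```text
the job is handed in; nothing more can be done
None
```

I lifted the orange stay about 38 mm off its pin, pushed it 44 mm away from the handle side so the vent opened, and lowered the hole next to the handle over the pin. Then I let go, backed the gripper off upward and handed the job in at about 7 s; no verdict was reported.

Last checks:
- **Hole over pin:** the hole next to the handle measured (0.5495, -0.198) and the pin about (0.550, -0.1975), so they agree to about 1 mm.
- **Flat on seat:** the strap looks flat in the final side view. I judged that by eye and did not measure the tilt.
- **Gripper clear:** it is about 9 cm above the handle, with wrist force near zero (about 1 N).
- **Blue stay:** its position in the image changed by only 0.1 pixel, so it did not move.

Two measurements disagreed slightly. The first top and side views differed by about 2 mm. While the stay was lifted, the spacing between two of its holes read 43 mm instead of 45 mm. Both were well within the hole's play on the pin.

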